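# File the burr off a bar end with forward strokes

### The arm

A 6-joint arm with a two-finger parallel gripper is mounted at the origin on the work surface. World frame = base frame: x ahead of the robot, y to its left, z up, the work surface at z = 0. Lengths are in m, angles in rad, forces in N, time in s.
With the tool pointing down it reaches from about 0.375 to 0.925 m from the base axis. Payload 5.7 kg.
Tool frame: the origin (TCP) lies midway between the tips of the shut fingers; the grasp point (between the pads) lies 19 mm behind it; z points along the fingers, x is the direction in which the jaws open and shut, and the axes are right-handed (so a half turn about z gives the same grasp; the last joint's range is limited). The gripper opens to 88 mm and grips with 3 to 60 N. Pads are 20 mm wide; open, the fingers measure 115 mm over their backs; the gripper's body (75 mm by 178 mm) begins 61 mm behind the grasp point.
Start: joints at [1.096, 0.359, 1.51, -0, 1.272, -0.115], TCP at [0.211, 0.562, 0.188] pointing down, gripper open.
Joint ranges: [-2.97, 2.97], [-1.01, 2.36], [0.21, 2.38], [-0.96, 4.11], [0.2, 2.71], [-2.98, 2.98]. Speed limits (rad/s): [2.39, 2.39, 3.14, 3.14, 3.14, 3.14].

### API

Orientations are given as a unit quaternion [x, y, z, w].
In Python, from bench import move_ptp, servo_line, goto_joints, move_gripper, sleep, inverse_kinematics, capture, PlanningError, close_job, spot_in, silhouettes, current_clock, current_joint_pos, current_qvel, current_joint_torque, current_position, current_orientation, current_force, current_torque, current_finger_gap gives the robot as it stands. Calls block until the motion is done:
- move_ptp(position, orientation): joint-space move of the TCP to a pose.
- servo_line(position, orientation=None, rate=0.15, contact_N=None): straight line of the TCP; orientation=None keeps the orientation; rate is the mean speed in m/s. With contact_N (N) it stops when the force on the tool has changed by that much, and returns True; else False.
- goto_joints(angles): joint-space move.
- move_gripper(opening): finger opening in m; the grip force is fixed at half the most; returns when the fingers have stopped.
- sleep(seconds).
- inverse_kinematics(position, orientation): joint angles nearest the present ones, or None.
- capture(name): name is "scene" or "side" or "wrist"; returns a dict with "image" (384x512x3 uint8, blue, green, red), "range_z" (384x512 float32, m along the optical axis (not along the pixel's ray), 0 where there is no reading), "intrinsics" (3x3 intrinsics, pixels), "R" (3x3) and "t" (3): a world point X has camera coordinates R X + t. Camera axes: x right, y down, z forward; pixel columns grow to the right and rows downward; lengths in m; the calibration is good to about 2 mm. A picture is of the moment at which its call begins.
A pose or a line that the arm cannot do raises PlanningError and nothing moves.
- close_job(): hands the job in, once; it reports no verdict.
Trained networks look in the newest picture that a camera, given by its name, has taken for a name from the list of things; names that differ only in an ending like _2 or _b are one class to them, and where a whole thing is asked for, a point or a joint stands for the part that bears it (a point fixed in the world has none). Each returns a list of dicts, best first, with "conf" (0 to 1); they miss things now and then, are a little off and sometimes report something else, mostly with a low value. They report only what shows in the picture. A call takes as long as a camera call.
- spot_in(camera, query): "xy" ([column, row] in pixels, amid what is visible of it).
- silhouettes(camera, query): "region" (384x512 bool, what is visible of it) and "xy" ([column, row] in pixels, amid what is visible of it).
Readings, each from a call of its own:
- current_clock(): time.
- current_joint_pos(): joint angles.
- current_qvel(): joint speeds.
- current_joint_torque(): joint torques, N m.
- current_position(): TCP position.
- current_orientation(): TCP orientation.
- current_force(): force on the tool from outside, world axes, zero at the start.
- current_torque(): the same for the moment, N m.
- current_finger_gap(): finger opening in m.
Only numpy, scipy, OpenCV 4.12 (cv2) and the standard library are available. Lean on these libraries where they do the work, as an engineer would, in place of code of your own. Each camera call takes 0.05 s, during which the arm holds its last target. There are 200 camera calls.

### The job

Take the block-handled file from its tray and file down the burr on the end of the steel bar in the sliding jaws until it is fully flattened, in at least three long strokes (the middle of the file from well short of the bar to well past it) towards the tall stop behind the jaws, bearing down firmly but gently (about 11 N, never 20 N) and lifting the file clear of the bar on every return so that the jaws are never pulled back off the stop. Touch the work only with the file, then lay the file flat back in its tray and let go, leaving the other things on the desk where they are.

Things in the scene. Friction and masses are not known exactly. Their poses are not given: they have to be found in the camera images.
- file: Flat file with a block handle, lying in the tray: steel blade 160 x 32 mm (long axis = x), 8 mm thick; on its middle an upright wooden grip 50 mm long (x), 24 mm thick (y), from 8 to 60 mm above the underside; about 0.35 kg. Origin: centre of the blade's underside, z up. It works either way round. Grip it across the 24 mm from above, firmly (60 N or more).
- tray: Open grey tray that the file lies in, fixed, 224 x 100 mm outside, walls 4 mm thick and 14 mm high, floor 4 mm thick; x along its length. Origin: centre of the underside.
- vise: Low steel fixture, fixed to the desk, base 150 x 70 x 22 mm. Origin: centre of the underside; +x is the filing (forward) direction, from the low front block to the tall stop (top 70 mm high, 32 to 52 mm ahead of the origin). Between them two aluminium jaws (top 73 mm high, 64 mm long, 61 mm wide over all) hold an upright steel bar.
- bar_axis (a point): Point of the fixture on the bar's upright axis, 73 mm above the fixture's underside (the jaws' top). The bar, 40 mm along the fixture's x and 20 mm along y, ends in a level face 20 to 44 mm above this point, different each time and not reported: find it by feel. The bar stands on a springy seat that gives about 1 mm per 5 N.
- burr (a joint): How far the burr is worn down, m: 0 untouched (starts at 0 to 0.002), 0.015 flat. The burr is a dark ridge across the bar's end, 7 mm wide, 3.6 mm proud, 8 mm short of the bar's axis; worn, it sinks to 0.5 mm and shifts 15 mm forward. It gives only to forward strokes bearing over about 7 N, at about 3 mm/s at 11 N: three to five strokes of 2 s. Pressing alone does nothing below 20 N.
- carriage (a joint): How far the jaws with the bar have been pulled back (-x of the fixture) off the tall stop, m: 0 against the stop, at most 0.012. They are held by light friction only (2 N): forward strokes push them onto the stop, a file dragged backwards pulls them off.
- mouse: Bystander: black computer mouse, 100 x 58 x 30 mm. Origin: centre of the underside.
- tape: Bystander: grey disc-shaped measuring weight, 60 mm across, 34 mm high. Origin: centre of the underside.
- blanks: Bystander: stack of three dark metal blanks, 70 x 50 mm, 15 mm high. Origin: centre of the underside.
- pencup: Bystander: blue cup, 72 mm across, 95 mm high. Origin: centre of the underside.
- driver: Bystander: screwdriver lying down, 170 mm long. Origin: on its underside.
- dispenser: Bystander: black adhesive-tape dispenser, 130 x 60 mm, 86 mm high. Origin: centre of the underside.
- brush: Bystander: small brush lying down, 160 mm long. Origin: on its underside.

How it is judged:
On the way, in this order (a step that is already met when the one before it is completed fails the run):
1. the file is lifted out of its tray (z of file in the frame of tray above 0.04 m and contact force between file and vise below 0.2 N), for 0.1 s.
2. first stroke begins: the file bears on the work with over 3 N, its middle over 20 mm short of the bar's centre (contact force between file and vise above 3 N and x of file in the frame of vise below -0.02 m), for 0.02 s.
3. first stroke ends: the file still bears on the work with over 3 N, its middle over 20 mm past the bar's centre (contact force between file and vise above 3 N and x of file in the frame of vise above 0.02 m), for 0.02 s.
4. return after the first stroke: the file is off the work, its middle again over 20 mm short of the bar's centre (contact force between file and vise below 0.2 N and x of file in the frame of vise below -0.02 m), for 0.05 s.
5. second stroke begins: the file bears on the work with over 3 N, its middle over 20 mm short of the bar's centre (all of step 2), for 0.02 s.
6. second stroke ends: the file still bears on the work with over 3 N, its middle over 20 mm past the bar's centre (all of step 3), for 0.02 s.
7. return after the second stroke: the file is off the work, its middle again over 20 mm short of the bar's centre (all of step 4), for 0.05 s.
8. third stroke begins: the file bears on the work with over 3 N, its middle over 20 mm short of the bar's centre (all of step 5), for 0.02 s.
9. third stroke ends: the file still bears on the work with over 3 N, its middle over 20 mm past the bar's centre (all of step 6), for 0.02 s.
At the end, for the whole second after the job is handed in: The burr is flattened (its joint above 13 mm of 15), the jaws stand within 5 mm of the stop, and the file lies at rest, flat (within 0.1 rad) on the floor of its tray, let go (value of joint burr above 0.013 m and value of joint carriage below 0.005 m and x of file in the frame of tray between -0.032 and 0.032 m and y of file in the frame of tray between -0.036 and 0.036 m and z of file in the frame of tray below 0.008 m and angle between file's own z axis and vertical below 0.1 rad and linear speed of file below 0.02 m/s); the robot touches nothing.
It fails at once if the file bears on the work with over 20 N (contact force between file and vise above 20 N).
It fails at once if the jaws are pulled over 5 mm back off the stop (value of joint carriage above 0.005 m).
It fails at once if the gripper's fingers touch the work with over 2 N (contact force between the fingers and vise above 2 N).
It fails at once if another thing on the desk is pushed over 20 mm aside (distance of any of mouse, tape, blanks, pencup, driver, dispenser, brush from where it was at the start of the episode above 0.02 m).
It also fails if it takes over 72 s, if anything falls off the work surface, if the arm or the gripper's body presses on something with over 40 N, if the wrist force passes 120 N, or if a joint passes its speed limit or range.

## Working session

There is one attempt and no reset: what is moved stays moved. The work goes in short steps, each a Python script; the robot and the scene stay as the last script left them, time stands still between calls to the robot, and variables do not carry over. Pictures are saved under pics/ and viewed, about 8 in all and at most 12, crops included, and the job is handed in when it is done.

```bash
mkdir -p pics; ls; cat > h.py <<'E'
import numpy as np, cv2
from bench import *
def cloud(c):
    K=c["intrinsics"];z=c["range_z"];v,u=np.mgrid[0:z.shape[0],0:z.shape[1]]
    P=np.stack([(u-K[0,2])/K[0,0]*z,(v-K[1,2])/K[1,1]*z,z],-1)
    W=(P-c["t"])@c["R"]; W[z<=0]=np.nan
    return W
E
python3 - <<'E'
from h import *
ims=[]
print(current_clock(),current_orientation(),current_finger_gap())
for cam in ["scene","side"]:
    c=capture(cam); W=cloud(c); im=c["image"].copy()
    for q in ["file","tray","vise"]:
        for s in silhouettes(cam,q)[:2]:
            m=s["region"]; P=W[m]; P=P[~np.isnan(P[:,0])]
            if len(P)<5: continue
            print(cam,q,round(s["conf"],2),np.round(s["xy"]),len(P),"med",np.round(np.median(P,0),3),"lo",np.round(np.percentile(P,3,axis=0),3),"hi",np.round(np.percentile(P,97,axis=0),3))
    cv2.imwrite(f"pics/{cam}0.png",im); np.savez(f"{cam}0.npz",W=W,im=im)
    ims.append(im)
cv2.imwrite("pics/both.png",cv2.resize(np.vstack(ims),None,fx=.78,fy=.78))
E
```

```text
pics
0.0 [ 8.22208649e-01  5.69185526e-01 -7.78377731e-04  4.10987784e-04] 0.08791433514708867
scene file 0.92 [227. 176.] 515 med [ 0.593 -0.207  0.016] lo [ 0.514 -0.247  0.006] hi [ 0.652 -0.18   0.066]
scene tray 0.81 [226. 186.] 947 med [ 0.613 -0.195  0.007] lo [ 0.48  -0.282  0.002] hi [ 0.696 -0.133  0.017]
scene tray 0.33 [228. 175.] 493 med [ 0.589 -0.207  0.016] lo [ 0.512 -0.247  0.007] hi [ 0.651 -0.18   0.066]
scene vise 0.91 [306. 254.] 1552 med [0.598 0.212 0.058] lo [0.51  0.176 0.012] hi [0.648 0.242 0.113]
side file 0.69 [258. 265.] 781 med [ 0.577 -0.226  0.011] lo [ 0.51  -0.254  0.002] hi [ 0.653 -0.184  0.064]
side tray 0.96 [261. 273.] 1782 med [ 0.583 -0.214  0.003] lo [ 0.482 -0.284 -0.001] hi [ 0.694 -0.141  0.014]
side tray 0.41 [192. 216.] 323 med [ 0.424 -0.006  0.031] lo [ 0.397 -0.023 -0.001] hi [0.449 0.029 0.035]
side vise 0.92 [227. 163.] 936 med [0.572 0.175 0.042] lo [0.506 0.152 0.006] hi [0.639 0.215 0.108]
side vise 0.74 [222. 128.] 567 med [0.593 0.39  0.026] lo [0.542 0.37  0.003] hi [0.654 0.421 0.082]
```

View pics/scene0.png

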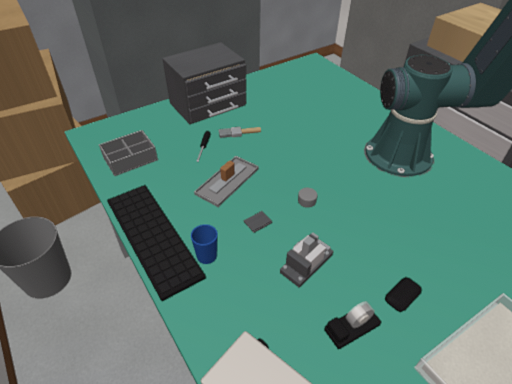

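View pics/side0.png

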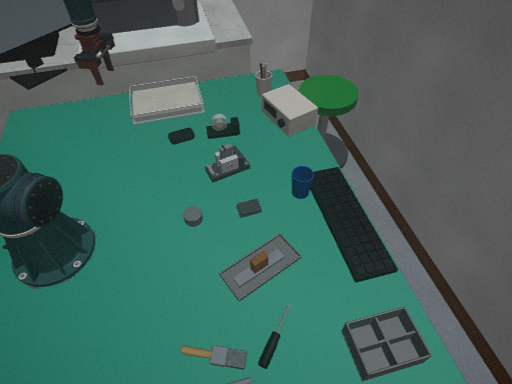

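The vise sits at scene px (307,257) and the tray with the file at (227,178). Next I'll fit poses from the clouds and look at the vise from above with the wrist camera.

```bash
cat > s1.py <<'E'
from h import *
def look(p,name,qs):
    move_ptp(p,[1,0,0,0] if 0 else Q)
    c=capture("wrist"); W=cloud(c); cv2.imwrite(f"pics/{name}.png",c["image"])
    np.savez(name+".npz",W=W,im=c["image"],R=c["R"],t=c["t"])
    print(name,"cam at",np.round(-c["R"].T@c["t"],3),"axis",np.round(c["R"][2],2),current_clock())
    for q in qs:
        for s in silhouettes("wrist",q)[:2]:
            m=s["region"]; P=W[m]; P=P[~np.isnan(P[:,0])]
            if len(P)<20: continue
            np.save(f"{name}_{q}.npy",m) if s is not None and not __import__("os").path.exists(f"{name}_{q}.npy") else 0
            r=cv2.minAreaRect(P[:,:2].astype(np.float32))
            print(q,round(s["conf"],2),np.round(s["xy"]),len(P),"rect",np.round(r[0],3),np.round(r[1],3),round(r[2],1),"z",np.round(np.percentile(P[:,2],[2,25,50,75,98]),3))
Q=current_orientation()
look([0.53,0.19,0.40],"wv",["vise","bar_axis"])
look([0.53,-0.21,0.36],"wt",["tray","file"])
E
python3 s1.py; python3 -c "
import cv2,numpy as np
a=cv2.imread('pics/wv.png');b=cv2.imread('pics/wt.png');cv2.imwrite('pics/w2.png',cv2.resize(np.hstack([a,b]),(800,300)))"
```

```text
wv cam at [0.462 0.216 0.596] axis [ 0.25 -0.09 -0.96] 2.375
vise 0.74 [262. 174.] 2506 rect [0.577 0.189] [0.149 0.083] 12.5 z [0.019 0.022 0.068 0.072 0.112]
bar_axis 0.59 [261. 170.] 2690 rect [0.581 0.19 ] [0.158 0.086] 13.9 z [-0.     0.022  0.067  0.072  0.111]
wt cam at [ 0.463 -0.184  0.557] axis [ 0.25 -0.09 -0.96] 4.0167
tray 0.58 [269. 182.] 4377 rect [ 0.593 -0.212] [0.231 0.104] 22.3 z [0.001 0.003 0.003 0.005 0.014]
file 0.83 [258. 185.] 1280 rect [ 0.584 -0.219] [0.158 0.032] 20.7 z [0.009 0.011 0.012 0.06  0.064]
```

View pics/w2.png

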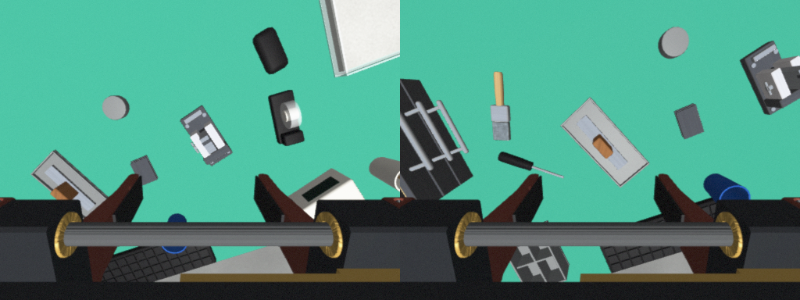

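Left: vise at full-res px (262,174), bar upright. Right: tray and file at (258,185), about 21° yaw. I'll resolve the vise direction next.

```bash
python3 - <<'E'
import numpy as np,cv2
def rect(P,l): 
    r=cv2.minAreaRect(P[:,:2].astype(np.float32)); print(l,len(P),np.round(P.mean(0),4),"rect",np.round(r[0],4),np.round(r[1],4),round(r[2],1))
d=np.load("wv.npz");W=d["W"];m=np.load("wv_vise.npy");P=W[m]
P=P[~np.isnan(P[:,0])]
rect(P[(P[:,2]<.026)&(P[:,2]>.015)],"base")
rect(P[(P[:,2]>.06)&(P[:,2]<.08)],"jaw+stop")
rect(P[(P[:,2]>.10)],"bar")
a=np.deg2rad(12.5)
for a in [12.5]:
    a=np.deg2rad(a);X=np.array([np.cos(a),np.sin(a)]);Y=np.array([-X[1],X[0]])
    u=(P[:,:2]-[.577,.189])@X; v=(P[:,:2]-[.577,.189])@Y
    for lo in np.arange(-.08,.08,.008):
        s=(u>=lo)&(u<lo+.008)
        print(round(lo+.004,3),s.sum(),np.round(np.percentile(P[s,2],[2,20,50,80,98]),3) if s.any() else "",np.round([v[s].min(),v[s].max()],3) if s.any() else "")
d2=np.load("wt.npz");W=d2["W"];P=W[np.load("wt_file.npy")];P=P[~np.isnan(P[:,0])]
rect(P[P[:,2]>.055],"grip");rect(P[P[:,2]<.02],"blade")
P=W[np.load("wt_tray.npy")];P=P[~np.isnan(P[:,0])];rect(P,"tray");rect(P[(P[:,2]>.0115)&(P[:,2]<.018)],"rim")
P=W[np.load("wt_tray.npy")|np.load("wt_file.npy")]
a=np.load("scene0.npz")["im"][225:290,270:345];b=d["im"][120:225,215:310]
cv2.imwrite("pics/v.png",np.hstack([cv2.resize(a,(400,400),interpolation=2),cv2.resize(b,(400,400),interpolation=2)]))
E
```

```text
base 773 [0.5468 0.1913 0.0214] rect [0.5757 0.1954] [0.1483 0.07  ] 13.2
jaw+stop 1067 [0.5875 0.1995 0.0708] rect [0.5864 0.1957] [0.0848 0.0706] 14.8
bar 276 [0.5753 0.1957 0.1101] rect [0.5762 0.1956] [0.0399 0.02  ] 13.0
-0.076 32 [0.012 0.02  0.021 0.022 0.023] [-0.022  0.037]
-0.068 152 [0.02  0.021 0.023 0.033 0.035] [-0.033  0.039]
-0.06 132 [0.012 0.021 0.033 0.034 0.034] [-0.033  0.04 ]
-0.052 142 [0.015 0.02  0.022 0.024 0.027] [-0.033  0.041]
-0.044 141 [0.018 0.02  0.021 0.022 0.025] [-0.032  0.041]
-0.036 137 [0.019 0.02  0.021 0.022 0.023] [-0.032  0.041]
-0.028 225 [0.02  0.022 0.053 0.072 0.074] [-0.028  0.04 ]
-0.02 230 [0.021 0.045 0.072 0.088 0.111] [-0.024  0.04 ]
-0.012 163 [0.021 0.071 0.073 0.11  0.114] [-0.035  0.04 ]
-0.004 167 [0.006 0.071 0.073 0.111 0.114] [-0.036  0.04 ]
0.004 154 [0.02  0.071 0.073 0.109 0.111] [-0.042  0.04 ]
0.012 151 [0.022 0.071 0.073 0.109 0.111] [-0.03  0.04]
0.02 122 [0.008 0.071 0.072 0.109 0.111] [-0.036  0.04 ]
0.028 84 [0.013 0.071 0.072 0.073 0.074] [-0.035  0.04 ]
0.036 152 [0.034 0.068 0.069 0.07  0.071] [-0.027  0.041]
0.044 144 [0.068 0.069 0.069 0.07  0.071] [-0.027  0.041]
0.052 70 [0.067 0.068 0.069 0.07  0.071] [-0.024  0.041]
0.06 0  
0.068 80 [0.019 0.02  0.021 0.023 0.027] [-0.028  0.04 ]
0.076 28 [0.012 0.02  0.021 0.022 0.023] [-0.032  0.032]
grip 343 [ 0.5821 -0.2177  0.0626] rect [ 0.5833 -0.2179] [0.0498 0.0221] 20.7
blade 850 [ 0.5771 -0.2196  0.0113] rect [ 0.5838 -0.2188] [0.158  0.0323] 20.7
tray 4377 [ 0.5879 -0.2107  0.0048] rect [ 0.5926 -0.2124] [0.2308 0.1043] 22.3
rim 622 [ 0.5837 -0.2131  0.013 ] rect [ 0.59  -0.212] [0.224 0.1  ] 21.9
```

View pics/v.png

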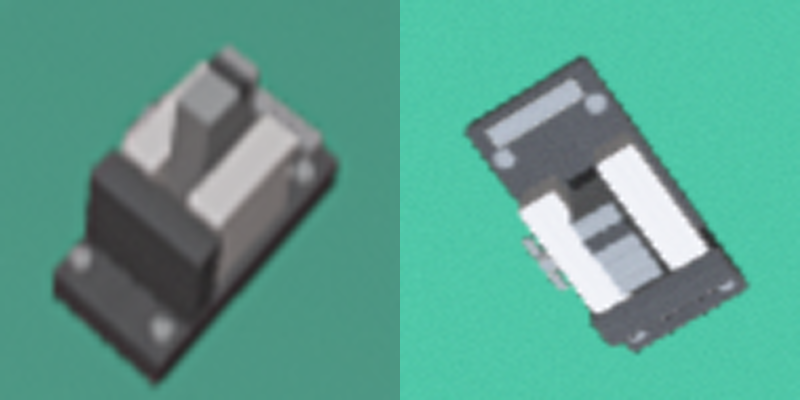

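The stop is at u=+0.036..0.052 in the fixture frame, so filing goes along yaw ≈13.1° from origin (0.576,0.1955). The bar face is at z≈0.110, with the ridge on the near side, all consistent with the text. Now the grasp: touch down on the blade with the fingers beside the grip.

```bash
cat >> h.py <<'E'
from scipy.spatial.transform import Rotation as Ro
def down(deg):  # tool down, tool x at deg in world
    a=np.deg2rad(deg);x=np.array([np.cos(a),np.sin(a),0]);z=np.array([0,0,-1.]);return Ro.from_matrix(np.stack([x,np.cross(z,x),z],1)).as_quat()
YF,YV=20.7,13.1
VO=np.array([.576,.1955]);VX=np.array([np.cos(np.deg2rad(YV)),np.sin(np.deg2rad(YV))])
E
cat > s2.py <<'E'
from h import *
for y in (YF-90,YF+90): print(y,np.round(inverse_kinematics([.5835,-.2183,.1],down(y)),2))
for y in (YV-90,YV+90): print(y,np.round(inverse_kinematics([.576,.1955,.2],down(y)),2))
q=down(YF+90)
move_ptp([.5835,-.2183,.10],q); move_gripper(0.032)
f0=np.array(current_force())
print(current_finger_gap(),np.round(f0,2))
hit=servo_line([.5835,-.2183,.030],None,0.08,4); print(hit,current_position())
if not hit:
    hit=servo_line([.5835,-.2183,.010],None,0.012,3); p=current_position(); print(hit,np.round(p,4),np.round(current_force()-f0,2))
    p=np.array(p);p[2]+=.0008; servo_line(p,None,.02); move_gripper(0.0)
    print("gap",current_finger_gap(),np.round(current_force()-f0,2),current_clock())
E
python3 s2.py
```

```text
-69.3 [-0.47  0.48  1.55 -0.    1.11  0.74]
110.7 [-0.47  0.48  1.55 -0.    1.11 -2.4 ]
-76.9 [ 0.21  0.36  1.48 -0.    1.31  1.56]
103.1 [ 0.21  0.36  1.48 -0.    1.31 -1.59]
0.0317836631566515 [-0.04 -0.4  -0.15]
False [ 0.58396592 -0.21852732  0.03044748]
False [ 0.5836 -0.2183  0.0101] [0.77 0.78 0.51]
gap 0.023685938321333058 [0.5  0.83 0.33] 9.5167
```

```bash
cat > s3.py <<'E'
from h import *
p=np.array(current_position());p[2]=.10; servo_line(p,None,.1); p[2]=.24;servo_line(p,None,.25)
print("gap",current_finger_gap(),np.round(current_force(),2))
q=down(YV+90)
xy=VO-0.030*VX
move_ptp([*xy,.24],q); servo_line([*xy,.18],None,.15)
print(np.round(current_position(),4),"gap",current_finger_gap(),current_clock())
for i in range(4): sleep(.05);print(np.round(current_force(),2),np.round(current_torque(),2))
for cam in ("scene","side"):
    c=capture(cam);cv2.imwrite(f"pics/g{cam}.png",c["image"]);W=cloud(c)
    s=silhouettes(cam,"file")
    if s:
        P=W[s[0]["region"]];P=P[~np.isnan(P[:,0])]
        e=P[:,:2]@VX-VO@VX
        print(cam,s[0]["conf"],len(P))
        for lo in np.arange(-.12,.07,.015):
            k=(e>=lo)&(e<lo+.015)
            if k.sum()>3: print(round(lo+.0075,3),k.sum(),np.round(np.percentile(P[k,2],[10,50,90]),3))
a=cv2.imread("pics/gscene.png")[150:300,210:410];b=cv2.imread("pics/gside.png")[70:220,130:330]
cv2.imwrite("pics/g.png",np.hstack([cv2.resize(x,(400,300),interpolation=2) for x in (a,b)]))
E
python3 s3.py
```

```text
gap 0.023853699485690084 [ 0.05 -0.76 -3.31]
[0.5473 0.1882 0.1803] gap 0.02395340588676897 13.325
[ 0.8   1.15 -3.51] [ 0.06  0.04 -0.02]
[-0.32  0.05 -4.85] [ 0.08 -0.01 -0.04]
[ 0.16 -0.99 -3.82] [ 0.03 -0.01 -0.03]
[-0.46 -0.6  -4.73] [ 0.03  0.05 -0.01]
scene 0.62 703
-0.112 9 [0.183 0.183 0.184]
-0.098 40 [0.181 0.184 0.185]
-0.082 36 [0.181 0.184 0.186]
-0.068 25 [0.181 0.184 0.185]
-0.052 20 [0.183 0.186 0.199]
-0.038 51 [0.183 0.199 0.237]
-0.022 78 [0.184 0.228 0.237]
-0.008 205 [0.184 0.21  0.235]
0.008 57 [0.182 0.184 0.186]
0.023 68 [0.183 0.184 0.186]
0.038 70 [0.183 0.184 0.186]
0.052 44 [0.179 0.183 0.185]
side 0.72 521
-0.112 15 [0.177 0.179 0.181]
-0.098 41 [0.176 0.18  0.182]
-0.082 40 [0.177 0.179 0.182]
-0.068 41 [0.175 0.179 0.181]
-0.052 99 [0.178 0.204 0.231]
-0.038 65 [0.177 0.198 0.232]
-0.022 46 [0.175 0.186 0.202]
-0.008 35 [0.173 0.182 0.204]
0.008 45 [-0.001  0.179  0.181]
0.023 45 [-0.001  0.18   0.182]
0.038 38 [0.173 0.18  0.181]
0.052 10 [0.178 0.18  0.181]
```

View pics/g.png

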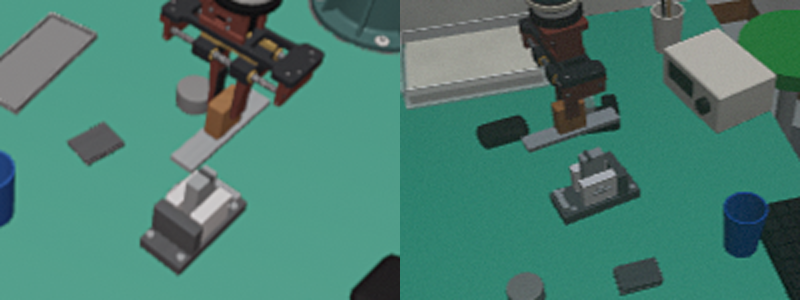

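The blade is level and centred at u≈-0.030, with its underside about 7 mm below the TCP. First stroke, with force feedback.

```bash
cat >> h.py <<'E'
def P3(u,z): return [*(VO+u*VX),z]
def fz(n=3,dt=.015):
    v=[]
    for _ in range(n): sleep(dt); v.append(current_force()[2])
    return np.mean(v)
def stroke(u0=-.028,u1=.029,tgt=10.5,seg=.0048,rate=.03,zfast=.130):
    servo_line(P3(u0,zfast),None,.12); b=fz(12)
    hit=servo_line(P3(u0,.095),None,.010,3.5)
    z=current_position()[2]
    print("bias %.2f hit %s z %.4f F %.1f t %.1f"%(b,hit,z,fz()-b,current_clock()))
    if not hit: servo_line(P3(u0,.15),None,.1); return
    for _ in range(6):                      # press up to the target
        f=fz(4)-b
        if f>tgt-1.5: break
        z-=np.clip((tgt-f)/5e3*.7,0,.0008); servo_line(P3(u0,z),None,.02)
    log=[f]; u=u0
    while u<u1-1e-6:
        u=min(u+seg,u1); servo_line(P3(u,z),None,rate)
        f=fz(2)-b; log.append(f)
        if f>16: print("HIGH"); break
        z-=np.clip((tgt-f)/5e3*.45,-.0006,.0005)
    p=np.array(current_position())
    print("F",np.round(log,1),"z %.4f u %.4f gap %.4f"%(p[2],(p[:2]-VO)@VX,current_finger_gap()),"v %.4f"%((p[:2]-VO)@[-VX[1],VX[0]]))
    p[2]+=.015; servo_line(p,None,.1); servo_line(P3(u0,p[2]),None,.12); print("t",current_clock())
E
python3 -c "
from h import *
stroke(zfast=.135)"
```

```text
bias -4.02 hit True z 0.1195 F 6.3 t 16.3
F [ 9.2 10.7  9.3 10.3  9.5  9.2 10.4  9.4  8.9  7.5  6.   6.   6.8] z 0.1173 u 0.0294 gap 0.0236 v -0.0000
t 21.725
```

```bash
sed -i 's|z-=np.clip((tgt-f)/5e3\*.45,-.0006,.0005)|z-=np.clip((tgt-f)/5e3*.5+.00008,-.0006,.0006)|' h.py
python3 -c "
from h import *
for i in range(2): stroke(tgt=11,zfast=.132)
c=capture('scene');cv2.imwrite('pics/s.png',cv2.resize(c['image'][150:300,210:410],(800,600),interpolation=2))"
```

```text
bias -3.86 hit True z 0.1197 F 6.5 t 23.8
F [ 9.7 10.5 10.3  9.9  9.7  9.6 10.   8.1  9.1  9.2  9.5  7.2  5.5] z 0.1159 u 0.0295 gap 0.0238 v -0.0000
t 29.525
bias -3.97 hit True z 0.1198 F 6.0 t 31.6
F [ 9.7 10.1  9.9  8.7  8.2  9.6  8.4  6.4  7.3  7.1  7.1  7.5  8.3] z 0.1150 u 0.0293 gap 0.0240 v 0.0000
t 37.3167
```

```bash
cat > s4.py <<'E'
from h import *
print(np.round(current_position(),4))
for cam in ("scene","side"):
    c=capture(cam);W=cloud(c);s=silhouettes(cam,"file")
    P=W[s[0]["region"]];P=P[~np.isnan(P[:,0])]
    e=P[:,:2]@VX-VO@VX
    k=(abs(e+.028)>.035)&(abs(P[:,2]-.133)<.03)
    a=np.polyfit(e[k],P[k,2],1);r=P[k,2]-np.polyval(a,e[k]);k2=np.where(k)[0][abs(r)<.005];a=np.polyfit(e[k2],P[k2,2],1)
    print(cam,"tilt slope",a, "z at middle",np.polyval(a,-.028))
    s=silhouettes(cam,"vise");P=W[s[0]["region"]];P=P[~np.isnan(P[:,0])]
    k=P[:,2]>.1;print(k.sum(),np.round(np.percentile(P[k,2],[5,50,95]),4) if k.any() else 0)
    e=P[:,:2]@VX-VO@VX;k=(abs(P[:,2]-.072)<.004)&(e<.032);print("jaw u extents",np.round(np.percentile(e[k],[1,99]),4))
E
python3 s4.py
```

```text
[0.5501 0.1894 0.1302]
scene tilt slope [-0.07418182  0.13067808] z at middle 0.1327551688384743Traceback (most recent call last):
  File "s4.py", line 10, in <module>
    s=silhouettes(cam,"vise");P=W[s[0]["region"]];P=P[~np.isnan(P[:,0])]
                                  ~^^^
IndexError: list index out of range
```

View pics/s.png

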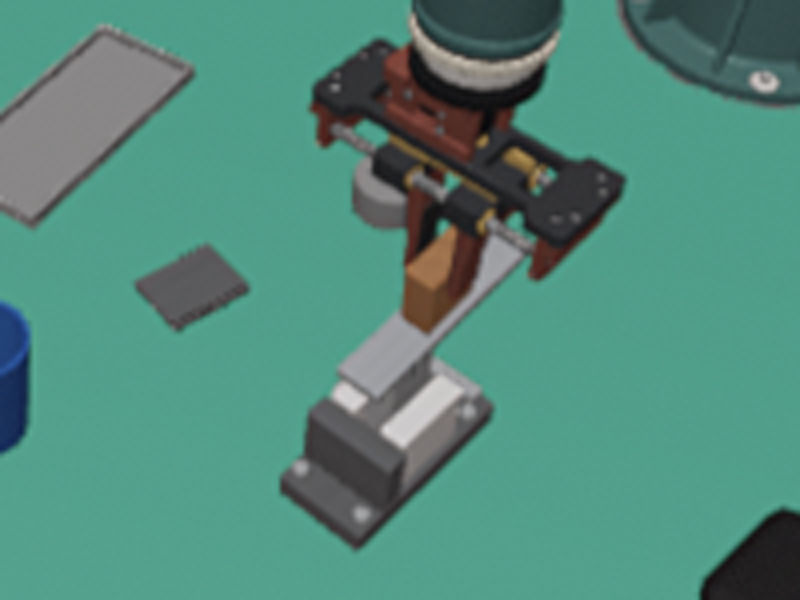

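The file has pivoted about 0.07 rad nose-down in the grip. I'll back off briefly to see the burr.

```bash
cat > s5.py <<'E'
from h import *
servo_line(P3(-.125,.16),None,.2)
ims=[]
for cam in ("scene","side","wrist"):
    c=capture(cam);W=cloud(c);np.savez(f"l_{cam}.npz",W=W,im=c["image"])
    e=(W[...,:2]-VO)@VX; v=(W[...,:2]-VO)@np.array([-VX[1],VX[0]])
    k=(abs(e)<.035)&(abs(v)<.014)&(W[...,2]>.098)&(W[...,2]<.125)
    print(cam,k.sum(),current_clock())
    for lo in np.arange(-.024,.024,.004):
        j=k&(e>=lo)&(e<lo+.004)
        if j.sum()>2: print(round(lo+.002,3),j.sum(),np.round(np.median(W[j][:,2]),4),np.round(np.median(c["image"][j],0)))
    k=(abs(W[...,2]-.073)<.004)&(abs(v)<.04)&(abs(e)<.06)
    if k.any(): print("jaw/stop u",np.round(np.percentile(e[k],[1,99]),4))
    K=c["intrinsics"];x=K@(c["R"]@np.array([*VO,.11])+c["t"]);u,w=(x[:2]/x[2]).astype(int);print(u,w)
    cr=c["image"][max(w-35,0):w+35,max(u-35,0):u+35]
    ims.append(cv2.resize(cr,(266,266),interpolation=2) if cr.size else np.zeros((266,266,3),np.uint8))
cv2.imwrite("pics/l.png",np.hstack(ims))
E
python3 s5.py
```

```text
scene 147 38.225
-0.022 4 0.1091 [130. 141. 103.]
-0.018 11 0.1125 [148. 153. 132.]
-0.014 13 0.1116 [155. 154. 153.]
-0.01 14 0.1115 [154. 152. 152.]
-0.006 11 0.1117 [155. 154. 150.]
-0.002 12 0.1124 [156. 152. 152.]
0.002 9 0.112 [115. 113. 113.]
0.006 12 0.1131 [90. 88. 88.]
0.01 15 0.1126 [141. 139. 138.]
0.014 11 0.1116 [158. 156. 155.]
0.018 31 0.107 [117. 116. 118.]
0.022 4 0.1036 [107. 108. 110.]
jaw/stop u [-0.0307  0.0514]
309 238
side 77 38.275
-0.022 5 0.1029 [76. 84. 49.]
-0.018 6 0.1082 [96. 94. 87.]
-0.014 7 0.1071 [126. 119. 109.]
-0.01 8 0.1073 [121. 119.  96.]
-0.006 8 0.1093 [124. 118. 105.]
-0.002 8 0.1088 [112. 108.  98.]
0.002 7 0.1091 [77. 76. 70.]
0.006 5 0.108 [70. 72. 63.]
0.01 9 0.1082 [106. 102.  78.]
0.014 5 0.1083 [125. 122. 105.]
0.018 9 0.1061 [124. 118. 101.]
jaw/stop u [-0.0317  0.0474]
224 146
wrist 419 38.325
-0.006 6 0.1104 [184. 174. 168.]
-0.002 67 0.1099 [207. 193. 185.]
0.002 84 0.1106 [108. 101.  97.]
0.006 61 0.111 [110. 101.  97.]
0.01 58 0.1099 [202. 190. 179.]
0.014 63 0.1099 [205. 193. 184.]
0.018 67 0.1097 [207. 196. 185.]
0.022 13 0.1094 [199. 199. 157.]
jaw/stop u [-0.0279  0.0499]
254 318
```

View pics/l.png

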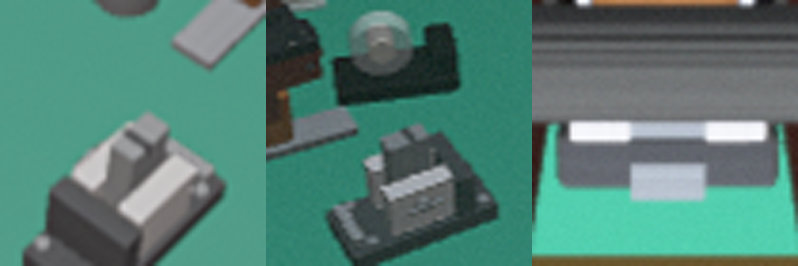

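The burr is at u≈+4 mm and about 1 mm proud (≈12–13 mm worn), and the jaws are on the stop. I'll do another stroke with the tool tilted to level the file again, then look.

```bash
cat > s6.py <<'E'
from h import *
ax=np.array([-VX[1],VX[0],0])
q=(Ro.from_rotvec(-.085*ax)*Ro.from_quat(down(YV+90))).as_quat()
servo_line(P3(-.027,.132),q,.15)
stroke(u0=-.027,tgt=11.5,zfast=.128)
servo_line(P3(-.125,.15),None,.2)
c=capture("wrist");W=cloud(c);np.savez("l2.npz",W=W,im=c["image"])
for f in ("l_wrist.npz","l2.npz"):
    d=np.load(f);W=d["W"];im=d["im"]
    e=(W[...,:2]-VO)@VX; v=(W[...,:2]-VO)@np.array([-VX[1],VX[0]])
    k=(e>-.006)&(e<.023)&(abs(v)<.009)&(W[...,2]>.105)&(W[...,2]<.118)
    dark=k&(im.max(-1)<150); lt=k&(im.max(-1)>185)
    print(f,"burr u %.4f ext"%e[dark].mean(),np.round([np.percentile(e[dark],3),np.percentile(e[dark],97)],4),"proud %.4f"%(W[dark][:,2].mean()-W[lt][:,2].mean()),"bar front edge %.4f"%np.percentile(e[lt],98))
print(current_clock())
E
python3 s6.py
```

```text
bias -3.91 hit True z 0.1165 F 6.1 t 41.1
F [10.3 12.3 11.1 11.2 12.7 13.  13.  12.7 12.6 11.7 11.  10.3  9. ] z 0.1147 u 0.0276 gap 0.0239 v 0.0001
t 46.775
l_wrist.npz burr u 0.0039 ext [0.0006 0.0077] proud 0.0009 bar front edge 0.0207
l2.npz burr u 0.0067 ext [0.0032 0.0106] proud 0.0003 bar front edge 0.0201
47.475
```

The burr is now at u=6.7 mm, about 14.7 mm worn and essentially flush, so the filing is done. Putting the file back.

```bash
cat > s7.py <<'E'
from h import *
T=np.array([.590,-.212]);yt=21.9;a=np.deg2rad(yt);ax=np.array([-np.sin(a),np.cos(a),0])
q=(Ro.from_rotvec(-.05*ax)*Ro.from_quat(down(yt+90))).as_quat()
p=np.array(current_position());p[2]=.22;servo_line(p,None,.25)
move_ptp([*T,.20],q); servo_line([*T,.045],None,.15)
hit=servo_line([*T,.0095],None,.02,3);print(hit,np.round(current_position(),4))
if hit and current_position()[2]>.0115: 
    print(servo_line([*T,.0105],None,.015,8),np.round(current_position(),4))
move_gripper(.042)
servo_line([*T,.10],None,.12); print(current_clock(),current_finger_gap())
servo_line([*T,.16],None,.2)
c=capture("side");W=cloud(c);cv2.imwrite("pics/e.png",cv2.resize(c["image"][200:330,190:330],(560,520)))
s=silhouettes("side","file")[0];P=W[s["region"]];P=P[~np.isnan(P[:,0])]
for l,k in (("grip",P[:,2]>.05),("blade",P[:,2]<.025)):
    r=cv2.minAreaRect(P[k][:,:2].astype(np.float32));print(l,np.round(r[0],3),np.round(r[1],3),r[2],np.round(np.percentile(P[k][:,2],[5,50,95]),4))
print(current_clock())
E
python3 s7.py
```

```text
True [ 0.5894 -0.212   0.018 ]
True [ 0.5892 -0.2117  0.0105]
53.6917 0.04227321774278838
grip [ 0.583 -0.215] [0.049 0.025] 21.976335525512695 [0.053  0.0612 0.0643]
blade [ 0.582 -0.203] [0.165 0.059] 20.915605545043945 [0.0029 0.0101 0.0167]
54.2417
```

View pics/e.png

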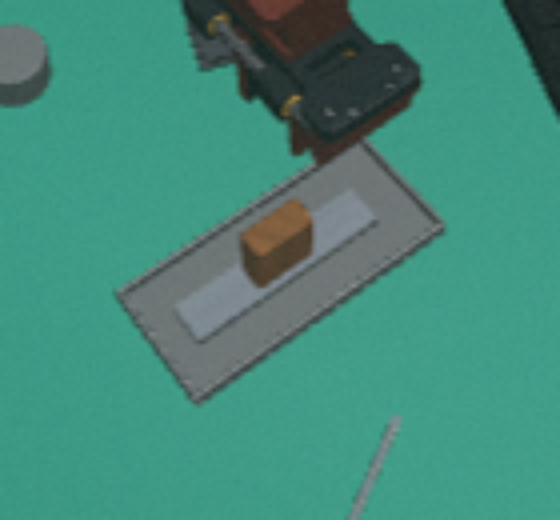

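The file lies flat near the middle of the tray (crop px ~(277,250)), and the gripper is clear of it. Handing in.

```bash
python3 -c "
from bench import *
close_job()"
```

```text
the job is handed in; nothing more can be done
```

I filed the burr flat in four forward strokes, put the file back in its tray, let go and handed the job in at about 54 s. `close_job` gave no verdict.

**Strokes:** Each ran from about 28 mm short of the bar's centre to 28–29 mm past it. I lifted the file about 15 mm on each return. Force was about 9–13 N through most of each stroke and never above 13.0 N in my readings. It fell below the 7 N wear threshold in parts of strokes 1–3, down to 5.5 N at the lowest. I only sampled it between short segments, so brief peaks would not show.

**Last checks:**
- **Burr:** it had moved to 6.7 mm past the bar's axis, about 14.7 mm of the 15 mm, and stood roughly 0.3 mm proud.
- **Jaws:** I saw them against the stop after the third stroke. After the fourth, only the bar's front edge was measured (20.1 mm), which agrees.
- **File:** it lies flat in the tray, about 7 mm from the tray's centre, with the gripper clear.

**What did not go to plan:**
- **Finger touchdown:** the fingers never felt the blade at the grasp as I had planned. The finger opening of about 24 mm showed the grip was right anyway.
- **File tilt:** it pivoted about 0.07 rad nose-down in the grip over the first three strokes. After those the burr was only about 12 mm worn, so I tilted the tool to level the file for the fourth.
- **Other things on the desk:** I did not measure them afterwards. I kept the arm above them throughout and saw nothing displaced in the pictures.

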